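Charge the bead mill with milling balls

TASK

Pick up the metal cup by its handle and pour all six milling balls into the open chamber of the bead mill, without touching the balls with the gripper. Then stand the empty cup upright on the round mat, wholly on it, and push the mill's sliding lid fully shut. Leave the bottle, the tube rack and the slide box where they are.

Things in the scene. Friction and masses are not known exactly. Their poses are not given: they have to be found in the camera images.
- cup: Flared steel cup, 180 g, holding six balls at the start. Base 56, rim 96 across, 60 tall, wall 3, floor 4 mm. Origin: centre of its underside; z up through the mouth. A straight black bar handle runs level along the cup's -x, 44 to 142 mm from its axis: 14 mm wide, flat upright sides, 20 mm tall, from 36 to 56 mm above the underside.
- cup_grip (a point): Point in the middle of the handle's section, 100 mm from the cup's axis, 46 mm above its underside; axes as the cup's.
- cup_lip (a point): Point on the cup's rim, on the far side from the handle (48 mm out on the cup's own +x, 60 mm up).
- mat: Fixed round black rubber mat, 130 mm across, 4 mm thick; the cup stands on it at the start. Origin: centre of its underside, on the bench.
- mill: Fixed bench bead mill: white box 180 mm (its x) by 320 mm (its y), 110 mm high. Origin: centre of its underside, z up. An open-topped rectangular grinding chamber is sunk in its -y half; the +y half is a flat deck onto which the lid slides open. Two small guide rails 8 mm wide, 10 mm high run along its y at x = +-74 mm on top.
- chamber (a point): Centre of the chamber's floor, 30 mm above the bench, 85 mm along the mill's -y from its origin; axes as the mill's. The chamber is 116 mm (x) by 120 mm (y) inside, 80 mm deep, its rim 110 mm above the bench.
- lid (a joint): Opening of the mill's sliding lid in m: 0 = fully shut over the chamber, 0.125 = fully open; it slides along the mill's +y to open, with about 2 N of friction, and starts mostly open. The lid is an aluminium plate 136 by 135 mm whose top is 117 mm above the bench.
- lid_grip (a point): Top centre of the black ridge that stands on the middle of the lid, moving with it: 80 mm long (mill's x), 10 mm thick (mill's y), 24 mm high; its top is 141 mm above the bench. Axes as the mill's.
- bottle: Bystander: amber bottle, 60 mm across, 120 mm tall; origin under its centre.
- rack: Bystander: white tube rack 70 x 160 x 30 mm; origin under its centre.
- slides: Bystander: black slide box 60 x 90 x 32 mm; origin under its centre.
- ball0_center (a point): Centre of one of six smooth white ceramic milling balls, 20 mm across, 25 g; in the cup at the start.
- ball1_center (a point): Centre of one of six smooth white ceramic milling balls, 20 mm across, 25 g; in the cup at the start.
- ball2_center (a point): Centre of one of six smooth white ceramic milling balls, 20 mm across, 25 g; in the cup at the start.
- ball3_center (a point): Centre of one of six smooth white ceramic milling balls, 20 mm across, 25 g; in the cup at the start.
- ball4_center (a point): Centre of one of six smooth white ceramic milling balls, 20 mm across, 25 g; in the cup at the start.
- ball5_center (a point): Centre of one of six smooth white ceramic milling balls, 20 mm across, 25 g; in the cup at the start.

How it is judged (in metres and radians):
On the way, in this order (a step that is already met when the one before it is completed fails the run):
1. all six balls lie in the mill's chamber (horizontal distance between each of ball0_center, ball1_center, ball2_center, ball3_center, ball4_center, ball5_center and chamber below 0.078 m and z of ball0_center in the frame of chamber between 0 and 0.07 m and z of ball1_center in the frame of chamber between 0 and 0.07 m and z of ball2_center in the frame of chamber between 0 and 0.07 m and z of ball3_center in the frame of chamber between 0 and 0.07 m and z of ball4_center in the frame of chamber between 0 and 0.07 m and z of ball5_center in the frame of chamber between 0 and 0.07 m), for 0.2 s.
2. the cup stands upright on the mat and the lid is shut (horizontal distance between cup and mat below 0.036 m and angle between cup's own z axis and vertical below 0.1 rad and value of joint lid below 0.005 m), for 0.2 s.
At the end, for the whole second after the job is handed in: All six balls lie in the chamber (below its rim), the lid is shut to within 5 mm, and the cup stands at rest, upright (within 0.1 rad) on the mat, its axis within 36 mm of the mat's centre (all of step 1 and all of step 2 and z of cup in the frame of mat below 0.01 m and linear speed of cup below 0.03 m/s); the robot touches nothing.
It fails at once if the bottle is shoved (over 30 mm) or tipped (distance of bottle from where it was at the start of the episode above 0.03 m or angle between bottle's own z axis and vertical above 0.4 rad).
It fails at once if the rack is shoved (over 30 mm) or tipped (distance of rack from where it was at the start of the episode above 0.03 m or angle between rack's own z axis and vertical above 0.4 rad).
It fails at once if the slides is shoved (over 30 mm) or tipped (distance of slides from where it was at the start of the episode above 0.03 m or angle between slides's own z axis and vertical above 0.4 rad).
It fails at once if the gripper's fingers touch a ball (contact force between the fingers and ball0 above 0.5 N or contact force between the fingers and ball1 above 0.5 N or contact force between the fingers and ball2 above 0.5 N or contact force between the fingers and ball3 above 0.5 N or contact force between the fingers and ball4 above 0.5 N or contact force between the fingers and ball5 above 0.5 N).
It also fails if it takes over 64 s, if anything falls off the work surface, if the arm or the gripper's body presses on something with over 40 N, if the wrist force passes 120 N, or if a joint passes its speed limit or range.

ROBOT

A 6-joint arm with a two-finger parallel gripper is mounted at the origin on the work surface. World frame = base frame: x ahead of the robot, y to its left, z up, the work surface at z = 0. Lengths are in mm, angles in rad, forces in N, time in s.
With the tool pointing down it reaches from about 350 to 775 mm from the base axis. Payload 7.3 kg.
Tool frame: the origin (TCP) lies at the very end of the fingers, on their centre line; the grasp point (between the pads) lies 19 mm behind it; z points along the fingers, y is the line along which they close (so a half turn about z gives the same grasp; the last joint's range is limited). The gripper opens to 92 mm and grips with 3 to 60 N. Pads are 19 mm wide; open, the fingers measure 130 mm over their backs; the gripper's body (75 mm by 190 mm) begins 47 mm behind the grasp point.
Start: joints at [-1.274, 0.342, 1.524, -0, 1.275, -0.146], TCP at [224.971, -474.376, 226.741] pointing down, gripper open.
Joint ranges: [-2.53, 2.53], [-0.77, 2.02], [0.04, 2.7], [-1, 4.14], [0.28, 2.66], [-3.11, 3.11]. Speed limits (rad/s): [2.57, 2.57, 3.14, 3.14, 3.14, 3.14].

INTERFACE

Orientations are given as [roll, pitch, yaw] about the fixed x, y, z axes, in that order (R = Rz(yaw) Ry(pitch) Rx(roll)).
In Python, from plant import bot gives the robot as it stands.
- The arm moves only by the tool jog_arm, never from a script. Its argument "targets" is a list of rows, each an object with "xyz": the shift along the tool's x, y, z as a fraction of full scale, a list of three; "spin": the turn about the tool's z as a fraction of full scale. In form: [{"xyz": [x, y, z], "spin": spin}, ...]. A call has exactly 10 rows; each row shifts and turns the commanded pose from where the row before left it, along the tool's axes as they then stand; what a row does not reach is not made up. Full scale, the value 1, is 80 mm for a shift and 0.1 rad for a turn. A row lasts 1/8 s, in which the tool goes at most 62.5 mm and 10.7 degrees, less where a joint would pass 70% of its speed; a pose out of reach is approached as far as the arm can. A call with a number of a shift or a turn outside -1 to 1 is refused whole. A call with a gripper value outside its range is refused whole. "gripper" is the opening in per cent of the stroke, from 0 (shut) to 100 (fully open), set as the call begins (left out, the last holds). The fingers move at their own pace and stop on an object; the grip force is fixed at half the most. Time passes only in rows, so rows that do not move let the fingers close, or fill a call up. It gives the time, the measured TCP pose, the force, the opening and the grip force at its end, in the units of the state.
- bot.get_obs(): the state, without advancing time (a new reading comes with each control period).
- bot.capture(name): name is "side" or "top" or "wrist"; returns the picture (420x560x3 uint8, blue, green, red); there is no depth.
- bot.get_calibration(name): a dict with "vfov" (degrees; the focal length in pixels is half the picture's height over the tangent of half this angle, whatever the lens; pixels are square), "cx", "cy" (the principal point, pixels), "k1" (the pictures are not rectified: a ray, as slopes to the right and down, at radius r is drawn at 1 + k1 r^2 times it, then the intrinsics apply), "eye" and "rotation" of the camera in the world. Camera axes: x right, y down, z forward; pixel columns grow to the right and rows downward; lengths in mm; the calibration is good to about 2 mm. A picture is of the moment at which its call begins: read the wrist's pose just before it. get_calibration takes no time and is no camera call; for the wrist camera it gives the pose at the moment of the call.
- bot.close_job(): hands the job in; it is judged then, once.
The state is a dict: "time": time; "joint_positions": joint angles; "dq": joint speeds; "tau": joint torques, N m; "tool_pos": TCP position; "tcp_rot": TCP orientation; "contact_force": force on the tool from outside, world axes, zero at the start; "moment": the same for the moment, N m; "grip_width": finger opening in mm; "finger_force": force on a finger pad.
Only numpy, scipy, OpenCV 4.12 (cv2) and the standard library are available. Lean on these libraries where they do the work, as an engineer would, in place of code of your own. Each camera call takes 0.05 s, during which the arm holds its last target. There are 200 camera calls.

## Working session

There is one attempt and no reset: what is moved stays moved. The work goes in short steps, Python scripts to look and compute and a tool call to move; the robot and the scene stay as the last step left them, time stands still between calls to the robot, and variables do not carry over. Pictures are saved under pics/ and viewed, at most 10 in all, crops included, and the job is handed in when it is done.

Besides the shell and the picture viewer there is one more tool, called after ">>>" as name(argument=value, ...), one argument or row to a line, values as JSON. jog_arm: Moves the arm, as the interface text tells. Shift numbers are shares of 80 mm and turn numbers shares of 0.1 rad, none past 1 either way. Its arguments: {"type":"object","properties":{"targets":{"type":"array","items":{"type":"object","properties":{"xyz":{"type":"array","items":{"type":"number"}},"spin":{"type":"number"}}}},"gripper":{"type":"number"}},"required":["targets"]}

```bash
ls; mkdir -p pics; python3 - <<'E'
from plant import bot
import cv2
o=bot.get_obs();print(o)
for n in("top","side"):
    cv2.imwrite(f"pics/{n}0.png",bot.capture(n));c=bot.get_calibration(n);print(n,c)
E
```

```text
pics
{'time': 0.0, 'joint_positions': array([-1.27404201e+00,  3.42696877e-01,  1.52503410e+00,  2.80302380e-06,
        1.27536227e+00, -1.46003911e-01]), 'dq': array([-7.79491632e-04, -9.18421623e-04, -2.80332987e-03, -6.82160087e-04,
       -1.04800621e-03,  7.80326669e-06]), 'tau': array([-4.21807817e-05, -4.31248999e+01, -2.44220692e+01,  7.18009262e-02,
        5.58930205e-02, -1.33178100e-04]), 'tool_pos': array([ 224.82711793, -473.97642831,  226.05240191]), 'tcp_rot': array([-3.14010842e+00, -2.20966509e-04,  4.42757250e-01]), 'contact_force': array([-0.10234918, -0.19989101,  0.13856423]), 'moment': array([-0.01715813, -0.02708726,  0.04488908]), 'finger_force': 0.0, 'grip_width': 91.75779305255111}
top {'vfov': 45.42379032167361, 'cx': 276.15085710719063, 'cy': 211.3791498626073, 'k1': -0.17769540334727174, 'eye': array([ 397.1763396 ,  -39.03638399, 1091.85458888]), 'rotation': array([-2.93827925e+00, -2.21945447e-03, -1.63404941e+00])}
side {'vfov': 45.47988028594775, 'cx': 271.3026674651917, 'cy': 215.08448891177142, 'k1': -0.014738964453812672, 'eye': array([368.79915736, 822.16641329, 930.23784483]), 'rotation': array([-2.3183642 ,  0.00692992, -2.88263018])}
```

View pics/top0.png

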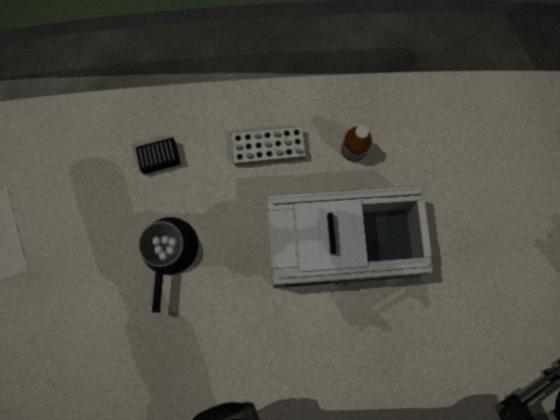

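View pics/side0.png

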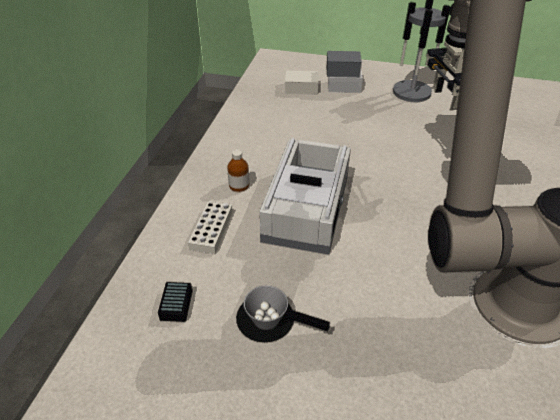

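```bash
cat > h.py <<'E'
import numpy as np, cv2
from scipy.spatial.transform import Rotation as R
from plant import bot
def K(c,h=420):
    f=h/2/np.tan(np.radians(c["vfov"])/2); return np.array([[f,0,c["cx"]],[0,f,c["cy"]],[0,0,1.]])
def cast(c,px,z):
    n=cv2.undistortPoints(np.float64(px).reshape(-1,1,2),K(c),np.zeros(5)).reshape(-1,2)
    s=n.copy()
    for _ in range(20): s=n/(1+c["k1"]*(s**2).sum(1,keepdims=True))
    d=np.c_[s,np.ones(len(s))]@R.from_euler("xyz",c["rotation"]).as_matrix().T
    e=np.array(c["eye"]); return e+d*((z-e[2])/d[:,2])[:,None]
def proj(c,P):
    p=(np.atleast_2d(P)-c["eye"])@R.from_euler("xyz",c["rotation"]).as_matrix()
    s=p[:,:2]/p[:,2:]; s=s*(1+c["k1"]*(s**2).sum(1,keepdims=True)); k=K(c)
    return s*k[0,0]+[k[0,2],k[1,2]]
def cont(m,lo=30):
    return [q for q in cv2.findContours(m.astype(np.uint8),cv2.RETR_EXTERNAL,cv2.CHAIN_APPROX_NONE)[0] if cv2.contourArea(q)>lo]
E
python3 - <<'E'
from h import *
c=bot.get_calibration("top");im=cv2.imread("pics/top0.png");g=im.max(2)
crop=cv2.resize(im[170:320,120:450],None,fx=2.4,fy=2.4,interpolation=cv2.INTER_CUBIC);cv2.imwrite("pics/crop.png",np.clip(crop*1.8,0,255))
m=g<40; m[:170]=0;m[330:]=0;m[:,450:]=0
for q in cont(m,40): print(cv2.boundingRect(q),cv2.contourArea(q),np.round(cv2.boxPoints(cv2.minAreaRect(q)),1).tolist())
# handle
hm=m.copy();hm[:278]=0;hm[:,:140]=0;hm[:,190:]=0
q=max(cont(hm),key=cv2.contourArea).reshape(-1,2)
w=cast(c,q,56)[:,:2];print("handle box",cv2.minAreaRect(w.astype(np.float32)),cv2.boxPoints(cv2.minAreaRect(w.astype(np.float32))))
E
```

```text
(282, 275, 139, 12) 203.5 [[281.8999938964844, 284.29998779296875], [419.8999938964844, 274.1000061035156], [420.29998779296875, 278.5], [282.20001220703125, 288.70001220703125]]
(140, 224, 37, 41) 614.0 [[137.39999389648438, 226.3000030517578], [172.8000030517578, 222.10000610351562], [177.5, 262.20001220703125], [142.1999969482422, 266.29998779296875]]
(146, 218, 54, 95) 1235.0 [[133.3000030517578, 305.0], [161.10000610351562, 213.1999969482422], [205.10000610351562, 226.5], [177.3000030517578, 318.3999938964844]]
(328, 213, 9, 41) 192.0 [[326.8999938964844, 213.1999969482422], [333.1000061035156, 212.6999969482422], [336.5, 252.89999389648438], [330.29998779296875, 253.39999389648438]]
(363, 202, 53, 59) 2341.0 [[362.3999938964844, 205.10000610351562], [415.0, 201.39999389648438], [418.79998779296875, 257.20001220703125], [366.29998779296875, 260.79998779296875]]
handle box ((450.01934814453125, 202.3392791748047), (15.710689544677734, 70.44229125976562), 83.05917358398438) [[414.10706 198.79778]
 [484.03308 190.28523]
 [485.93164 205.88078]
 [416.0056  214.39333]][ WARN:0@0.325] global loadsave.cpp:1063 imwrite_ Unsupported depth image for selected encoder is fallbacked to CV_8U.
```

View pics/crop.png

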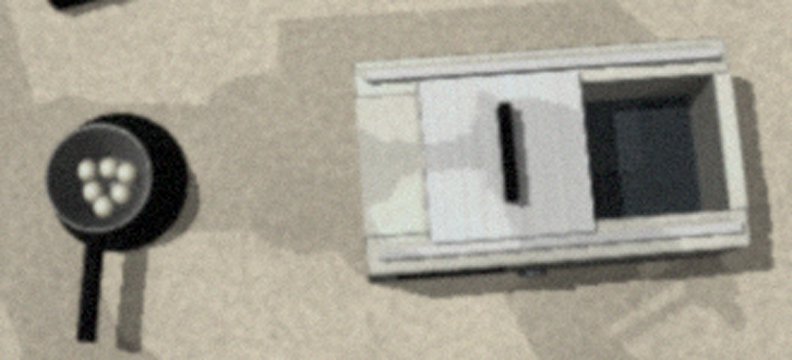

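```bash
python3 - <<'E'
from h import *
c=bot.get_calibration("top");s=bot.get_calibration("side");im=cv2.imread("pics/top0.png");g=im.max(2)
cr=lambda *p:np.array(p)/2.4+[120,170]
print("rim",cast(c,cr([100,177]),60), "corners",cast(c,cr([355,65],[723,41],[748,244],[370,264]),110).round())
print("chamber corners",cast(c,cr([713,73],[729,213]),110).round(),"lid front", cast(c,cr([582,72],[596,231]),117).round(),"lid back",cast(c,cr([418,80],[433,240]),117).round())
m=(g<40);m[:205]=0;m[262:]=0;m[:,:300]=0;m[:,345:]=0
q=max(cont(m),key=cv2.contourArea).reshape(-1,2);print("ridge",cv2.minAreaRect(cast(c,q,141)[:,:2].astype(np.float32)))
# mat: right-side arc of dark blob
m=(g<45);ys,xs=[],[]
for y in range(222,262):
    r=np.where(m[y,160:215])[0]; xs.append(160+r.max()); ys.append(y)
w=cast(c,np.c_[xs,ys],4)[:,:2]
from scipy.optimize import least_squares
f=least_squares(lambda p:np.hypot(*(w-p).T)-65,[550,170],loss="soft_l1");print("mat",f.x,np.abs(f.fun).mean())
print("side proj cup rim, mill",proj(s,[[556,189,60],[556,189,4]]).round())
E
```

```text
rim [[555.35257489 188.66409216  60.        ]] corners [[ 629.  -39.  110.]
 [ 631. -354.  110.]
 [ 457. -355.  110.]
 [ 463.  -42.  110.]]
chamber corners [[ 604. -342.  110.]
 [ 484. -342.  110.]] lid front [[ 610. -228.  117.]
 [ 477. -227.  117.]] lid back [[612. -91. 117.]
 [479. -94. 117.]]
ridge ((543.8392333984375, -157.4569854736328), (78.42947387695312, 11.989235877990723), 0.02998080849647522)
mat [557.1412515  185.08912808] 0.5767406601721673
side proj cup rim, mill [[265. 303.]
 [266. 319.]]
```

>>> jog_arm(
  targets=[
    {"xyz": [0,0,-0.5],"spin": 0},
    {"xyz": [0,0,0],"spin": 0},
    {"xyz": [0,0,0],"spin": 0},
    {"xyz": [0,0,0],"spin": 0},
    {"xyz": [0,0,0],"spin": 0},
    {"xyz": [0,0,0],"spin": 0},
    {"xyz": [0,0,0],"spin": 0},
    {"xyz": [0,0,0],"spin": 0},
    {"xyz": [0,0,0],"spin": 0},
    {"xyz": [0,0,0],"spin": 0},
  ],
)

```text
time: 1.35
tool_pos: [225.0, -474.4, 266.8]
tcp_rot: [3.141, 0.0, 0.443]
contact_force: [-0.4, -0.2, 0.7]
grip_width: 92.1
finger_force: 0.0
```

>>> jog_arm(
  targets=[
    {"xyz": [0.525,-0.293,0],"spin": 0},
    {"xyz": [0.525,-0.293,0],"spin": 0},
    {"xyz": [0.525,-0.293,0],"spin": 0},
    {"xyz": [0.525,-0.293,0],"spin": 0},
    {"xyz": [0.525,-0.293,0],"spin": 0},
    {"xyz": [0.525,-0.293,0],"spin": 0},
    {"xyz": [0.525,-0.293,0],"spin": 0},
    {"xyz": [0,0,0],"spin": 1},
    {"xyz": [0,0,0],"spin": 1},
    {"xyz": [0,0,0],"spin": 1},
  ],
)

```text
time: 2.6
tool_pos: [420.5, -199.9, 266.8]
tcp_rot: [3.141, -0.0, 0.14]
contact_force: [-0.4, 0.1, -0.1]
grip_width: 91.8
finger_force: 0.0
```

>>> jog_arm(
  targets=[
    {"xyz": [0,0,0],"spin": 1},
    {"xyz": [0,0,0],"spin": 1},
    {"xyz": [0,0,0],"spin": 0.64},
    {"xyz": [-0.054,-0.719,0],"spin": 0},
    {"xyz": [-0.054,-0.719,0],"spin": 0},
    {"xyz": [-0.054,-0.719,0],"spin": 0},
    {"xyz": [-0.054,-0.719,0],"spin": 0},
    {"xyz": [-0.054,-0.719,0],"spin": 0},
    {"xyz": [-0.054,-0.719,0],"spin": 0},
    {"xyz": [-0.054,-0.719,0],"spin": 0},
  ],
)

```text
time: 3.85
tool_pos: [438.9, 205.2, 266.9]
tcp_rot: [-3.142, -0.001, -0.121]
contact_force: [1.2, -0.3, -0.2]
grip_width: 91.9
finger_force: 0.0
```

```bash
python3 - <<'E'
from h import *
o=bot.get_obs();print(o["tool_pos"],o["tcp_rot"],o["joint_positions"])
c=bot.get_calibration("wrist");im=bot.capture("wrist");cv2.imwrite("pics/w1.png",im)
print(proj(c,[[439,203.7,60],[415,206.6,56],[510,194.7,56],[556,189,64]]).round())
E
```

```text
[438.85503748 205.15064243 266.94268845] [-3.14152515e+00 -8.65575008e-04 -1.21071196e-01] [ 2.79098196e-01  2.36229261e-01  1.55956382e+00 -2.82198731e-04
  1.34497610e+00  1.97102876e+00]
[[285. 188.]
 [285. 205.]
 [285. 129.]
 [285.  87.]]
```

View pics/w1.png

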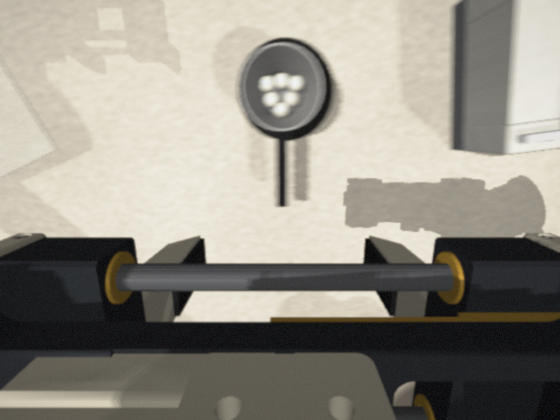

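>>> jog_arm(
  targets=[
    {"xyz": [0,-0.02,0.59],"spin": 0},
    {"xyz": [0,0,0.59],"spin": 0},
    {"xyz": [0,0,0.59],"spin": 0},
    {"xyz": [0,0,0.59],"spin": 0},
    {"xyz": [0,0,0.59],"spin": 0},
    {"xyz": [0,0,0],"spin": 0},
    {"xyz": [0,0,0],"spin": 0},
    {"xyz": [0,0,0],"spin": 0},
    {"xyz": [0,0,0],"spin": 0},
    {"xyz": [0,0,0],"spin": 0},
  ],
)

```text
time: 5.15
tool_pos: [439.6, 204.9, 31.5]
tcp_rot: [-3.141, -0.001, -0.121]
contact_force: [0.1, -0.1, -0.3]
grip_width: 91.9
finger_force: 0.0
```

>>> jog_arm(
  targets=[
    {"xyz": [0,0,0],"spin": 0},
    {"xyz": [0,0,0],"spin": 0},
    {"xyz": [0,0,0],"spin": 0},
    {"xyz": [0,0,0],"spin": 0},
    {"xyz": [0,0,0],"spin": 0},
    {"xyz": [0,0,0],"spin": 0},
    {"xyz": [0,0,0],"spin": 0},
    {"xyz": [0,0,0],"spin": 0},
    {"xyz": [0,0,0],"spin": 0},
    {"xyz": [0,0,0],"spin": 0},
  ],
  gripper=0,
)

```text
time: 6.4
tool_pos: [439.2, 204.8, 30.7]
tcp_rot: [3.141, -0.0, -0.121]
contact_force: [0.8, 0.2, -0.4]
grip_width: 13.7
finger_force: 30.0
```

>>> jog_arm(
  targets=[
    {"xyz": [0,0,0],"spin": 0},
    {"xyz": [0,0,0],"spin": 0},
    {"xyz": [0,0,0],"spin": 0},
    {"xyz": [0,0,0],"spin": 0},
    {"xyz": [0,0,0],"spin": 0},
    {"xyz": [0,0,0],"spin": 0},
    {"xyz": [0,0,0],"spin": 0},
    {"xyz": [0,0,0],"spin": 0},
    {"xyz": [0,0,0],"spin": 0},
    {"xyz": [0,0,0],"spin": 0},
  ],
  gripper=14.5,
)

```text
time: 7.65
tool_pos: [439.2, 204.8, 30.7]
tcp_rot: [3.142, -0.0, -0.121]
contact_force: [-1.4, -0.2, -0.6]
grip_width: 13.8
finger_force: 30.0
```

>>> jog_arm(
  targets=[
    {"xyz": [0,0,-0.05],"spin": 0},
    {"xyz": [0,0,-0.1],"spin": 0},
    {"xyz": [0,0,-0.15],"spin": 0},
    {"xyz": [0,0,-0.2],"spin": 0},
    {"xyz": [0,0,-0.2],"spin": 0},
    {"xyz": [0,0,-0.1],"spin": 0},
    {"xyz": [0,0,-0.05],"spin": 0},
    {"xyz": [0,0,0],"spin": 0},
    {"xyz": [0,0,0],"spin": 0},
    {"xyz": [0,0,0],"spin": 0},
  ],
  gripper=0,
)

```text
time: 8.9
tool_pos: [438.9, 204.7, 98.2]
tcp_rot: [3.141, 0.001, -0.121]
contact_force: [0.3, 0.3, -4.0]
grip_width: 13.6
finger_force: 30.0
```

```bash
python3 - <<'E'
from h import *
o=bot.get_obs();print(o["tool_pos"],o["contact_force"],o["moment"],o["finger_force"])
im=bot.capture("side");cv2.imwrite("pics/s1.png",cv2.resize(im[200:350,150:400],None,fx=2.8,fy=2.8))
E
```

```text
[438.90491928 204.67456021  98.24947854] [ 0.26752871  0.25201572 -3.95225452] [0.11703864 0.29994712 0.00609327] 29.9996817111969
```

View pics/s1.png

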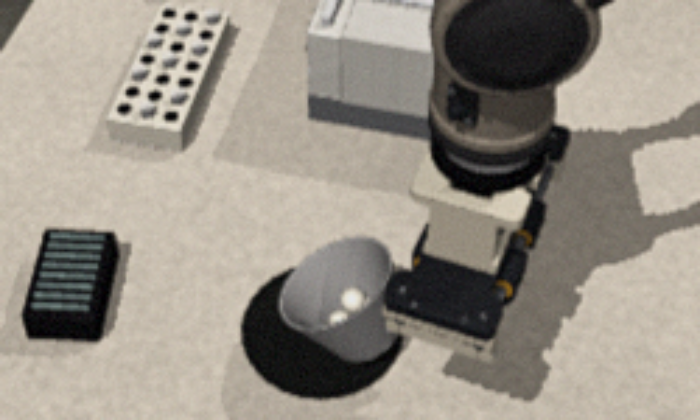

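>>> jog_arm(
  targets=[
    {"xyz": [0,0,-0.05],"spin": 0},
    {"xyz": [0,0,-0.05],"spin": 0},
    {"xyz": [0,0,-0.05],"spin": 0},
    {"xyz": [0,0,-0.04],"spin": 0},
    {"xyz": [0,0,0],"spin": 0},
    {"xyz": [0,0,0],"spin": 0},
    {"xyz": [0,0,0],"spin": 0},
    {"xyz": [0,0,0],"spin": 0},
    {"xyz": [0,0,0],"spin": 0},
    {"xyz": [0,0,0],"spin": 0},
  ],
)

```text
time: 10.2
tool_pos: [439.2, 204.8, 113.9]
tcp_rot: [3.141, 0.0, -0.121]
contact_force: [0.1, 0.1, -3.3]
grip_width: 13.7
finger_force: 30.0
```

```bash
python3 - <<'E'
from h import *
c=bot.get_calibration("side")
for i in range(3):
    im=bot.capture("side");o=bot.get_obs();print(o["contact_force"].round(2),o["moment"].round(3))
im=np.clip(im.astype(float)*1.4,0,255)
P=o["tool_pos"]+[0,0,19];u=np.array([.993,-.121])
print(P)
for th in (10,30,40,50,60):
    t=np.radians(th);r=[]
    for a,b in((146,-46),(166,14),(70,14),(90,-46)):
        X=a*np.cos(t)+b*np.sin(t);Z=-a*np.sin(t)+b*np.cos(t);r.append(P+[u[0]*X,u[1]*X,Z])
    print(th,((proj(c,r)-[150,200])*2.8).round().tolist())
cv2.imwrite("pics/s2.png",cv2.resize(im[200:350,150:400],None,fx=2.8,fy=2.8))
E
```

```text
[-0.29  0.3  -3.1 ] [0.081 0.364 0.061]
[ 0.32 -0.3  -3.84] [ 0.086  0.32  -0.017]
[ 0.07  0.9  -3.47] [ 0.117  0.276 -0.01 ]
[439.15032306 204.77505438 132.8699998 ]
10 [[301.0, 282.0], [262.0, 224.0], [380.0, 247.0], [368.0, 296.0]]
30 [[340.0, 328.0], [283.0, 277.0], [385.0, 269.0], [399.0, 325.0]]
40 [[365.0, 348.0], [301.0, 302.0], [391.0, 281.0], [418.0, 338.0]]
50 [[393.0, 366.0], [324.0, 326.0], [399.0, 292.0], [439.0, 349.0]]
60 [[423.0, 382.0], [350.0, 349.0], [410.0, 303.0], [460.0, 358.0]][ WARN:0@1.275] global loadsave.cpp:1063 imwrite_ Unsupported depth image for selected encoder is fallbacked to CV_8U.
```

View pics/s2.png

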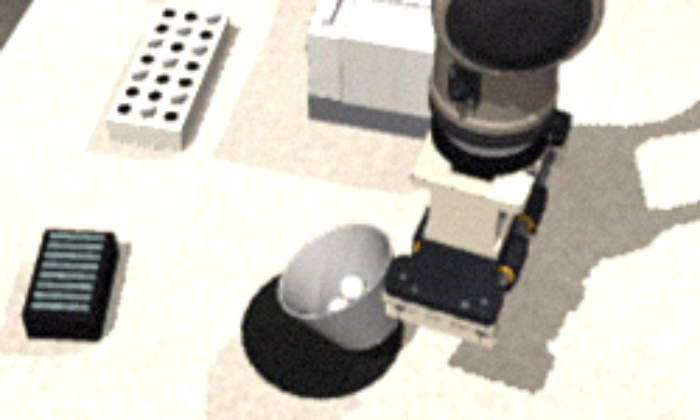

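>>> jog_arm(
  targets=[
    {"xyz": [0,0,-0.05],"spin": 0},
    {"xyz": [0,0,-0.12],"spin": 0},
    {"xyz": [0,0,-0.2],"spin": 0},
    {"xyz": [0,0,-0.28],"spin": 0},
    {"xyz": [0,0,-0.35],"spin": 0},
    {"xyz": [0,0,-0.35],"spin": 0},
    {"xyz": [0,0,-0.3],"spin": -0.3},
    {"xyz": [0,0,-0.2],"spin": -0.4},
    {"xyz": [0,0,-0.12],"spin": -0.3},
    {"xyz": [0,0,-0.05],"spin": -0.21},
  ],
)

```text
time: 11.6
tool_pos: [439.2, 204.8, 276.0]
tcp_rot: [-3.142, -0.001, 0.001]
contact_force: [0.6, -0.0, -2.3]
grip_width: 14.0
finger_force: 30.0
```

```bash
python3 - <<'E'
from h import *
bot.capture("side");f=[];m=[]
for i in range(2):
    im=bot.capture("side");o=bot.get_obs();f.append(o["contact_force"]);m.append(o["moment"])
print(o["tool_pos"],o["tcp_rot"],np.mean(f,0),np.mean(m,0))
im=np.clip(im.astype(float)*1.3,0,255).astype(np.uint8)
cv2.imwrite("pics/s3.png",cv2.resize(im[130:330,150:400],None,fx=2.8,fy=2.8))
E
```

```text
[438.94845688 204.6968958  275.12696481] [ 3.14125223e+00  7.20334944e-04 -4.33722788e-04] [ 0.08991552 -0.11876185 -3.27559615] [0.05693683 0.32804792 0.02849558]
```

View pics/s3.png

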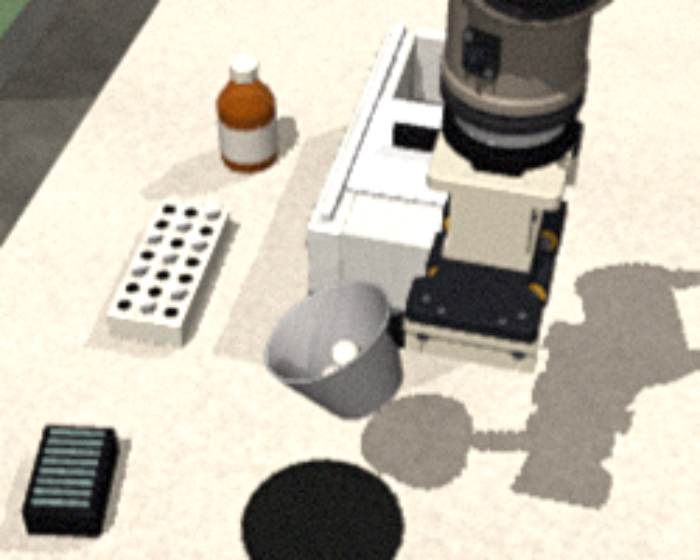

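>>> jog_arm(
  targets=[
    {"xyz": [0,0.25,0],"spin": 0},
    {"xyz": [0,0.5,0],"spin": 0},
    {"xyz": [0,0.7,0],"spin": 0},
    {"xyz": [0.03,0.75,0],"spin": 0},
    {"xyz": [0,0.75,0],"spin": 0},
    {"xyz": [0,0.75,0],"spin": 0},
    {"xyz": [0,0.75,0],"spin": 0},
    {"xyz": [0,0.7,0],"spin": 0},
    {"xyz": [0,0.55,0],"spin": 0},
    {"xyz": [0,0.42,0],"spin": 0},
  ],
)

```text
time: 13.0
tool_pos: [440.8, -286.8, 274.5]
tcp_rot: [-3.141, 0.002, -0.002]
contact_force: [1.0, 0.2, -3.6]
grip_width: 13.9
finger_force: 30.0
```

```bash
python3 - <<'E'
from h import *
bot.capture("side");f=[];m=[]
for i in range(2):
    im=bot.capture("top");o=bot.get_obs();f.append(o["contact_force"]);m.append(o["moment"])
print(o["tool_pos"],o["tcp_rot"],np.mean(f,0),np.mean(m,0))
c=bot.get_calibration("top")
P=o["tool_pos"]+[0,0,19]
im=np.clip(im.astype(float)*1.6,0,255).astype(np.uint8)
for th,col in((30,(0,0,255)),(40,(0,255,0))):
    t=np.radians(th)
    for a,b in((166,14),(70,14),(146,-46)):
        x,y=proj(c,P+[a*np.cos(t)+b*np.sin(t),0,-a*np.sin(t)+b*np.cos(t)])[0];print(th,a,((x-250)*3).round(),((y-150)*3).round())
cv2.imwrite("pics/t3.png",cv2.resize(im[150:330,250:500],None,fx=3,fy=3))
s=bot.get_calibration("side");sm=bot.capture("side")
g=sm.max(2)<40;g[:300]=0;g[:,:225]=0;g[:,320:]=0
q=max(cont(g),key=cv2.contourArea).reshape(-1,2);print("mat",cv2.minEnclosingCircle(cast(s,q,4)[:,:2].astype(np.float32)))
E
```

```text
[ 440.86601622 -286.12361685  274.28004017] [-3.14058320e+00  1.82221411e-03 -2.99788810e-03] [ 0.15801379  0.17197547 -3.94950133] [0.03056684 0.3842603  0.01784241]
30 166 465.0 135.0
30 70 503.0 259.0
30 146 456.0 224.0
40 166 457.0 167.0
40 70 498.0 271.0
40 146 454.0 262.0
mat ((559.261474609375, 184.90396118164062), 63.664859771728516)
```

View pics/t3.png

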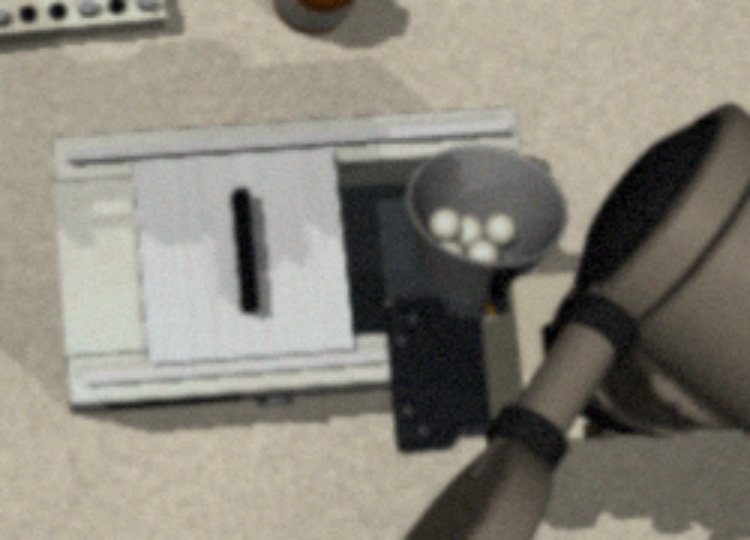

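>>> jog_arm(
  targets=[
    {"xyz": [0.05,-0.02,0.05],"spin": 0},
    {"xyz": [0,0,0.12],"spin": 0},
    {"xyz": [0,0,0.2],"spin": 0},
    {"xyz": [0,0,0.25],"spin": 0},
    {"xyz": [0,0,0.28],"spin": 0},
    {"xyz": [0,0,0.25],"spin": 0},
    {"xyz": [0,0,0.2],"spin": 0},
    {"xyz": [0,0,0.15],"spin": 0},
    {"xyz": [0,0,0.1],"spin": 0},
    {"xyz": [0,0,0.025],"spin": 0},
  ],
)

```text
time: 14.45
tool_pos: [445.4, -283.0, 145.2]
tcp_rot: [-3.141, 0.0, 0.0]
contact_force: [-0.4, 0.3, -2.2]
grip_width: 13.9
finger_force: 30.0
```

>>> jog_arm(
  targets=[
    {"xyz": [0.125,0,-0.05],"spin": 0},
    {"xyz": [0.09,0,-0.12],"spin": 0},
    {"xyz": [0.09,0,-0.12],"spin": 0},
    {"xyz": [0.075,0,-0.11],"spin": 0},
    {"xyz": [0.1,0,-0.1],"spin": 0},
    {"xyz": [0.1,0,-0.09],"spin": 0},
    {"xyz": [0.1,0,-0.06],"spin": 0},
    {"xyz": [0.1,0,-0.06],"spin": 0},
    {"xyz": [0,0,0],"spin": 0},
    {"xyz": [0,0,0],"spin": 0},
  ],
)

```text
time: 15.7
tool_pos: [508.4, -283.1, 202.0]
tcp_rot: [-3.141, -0.001, -0.0]
contact_force: [0.7, 0.2, -4.2]
grip_width: 14.0
finger_force: 30.0
```

```bash
python3 - <<'E'
from h import *
im=bot.capture("top");im2=bot.capture("side");o=bot.get_obs()
print(o["tool_pos"],o["tcp_rot"],o["contact_force"],o["moment"])
im=np.clip(im.astype(float)*1.8,0,255).astype(np.uint8);im2=np.clip(im2.astype(float)*1.5,0,255).astype(np.uint8)
a=cv2.resize(im[170:300,340:470],(390,390));b=cv2.resize(im2[90:220,250:380],(390,390))
cv2.imwrite("pics/p4.png",np.hstack([a,b]))
E
```

```text
[ 508.05276466 -283.14436762  202.06939893] [-3.14142930e+00 -4.90188758e-04 -2.37005742e-04] [ 0.35271947 -0.00484608 -3.86333424] [0.07447436 0.19604788 0.016507  ]
```

View pics/p4.png

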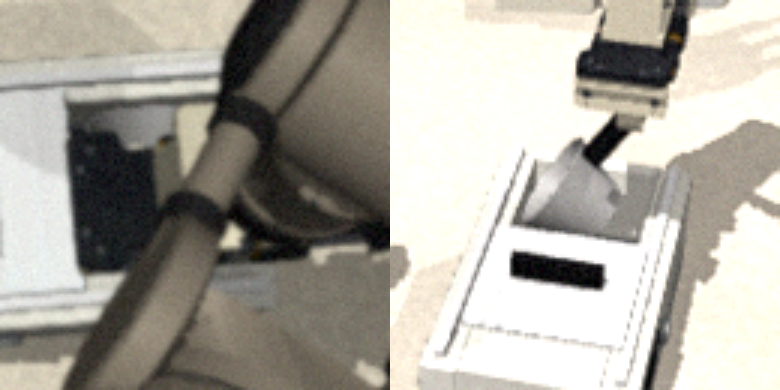

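>>> jog_arm(
  targets=[
    {"xyz": [0.095,0,-0.05],"spin": 0},
    {"xyz": [0.095,0,-0.04],"spin": 0},
    {"xyz": [0.095,0,-0.04],"spin": 0},
    {"xyz": [0.095,0,-0.04],"spin": 0},
    {"xyz": [0.095,0,-0.03],"spin": 0},
    {"xyz": [0.08,0,-0.02],"spin": 0},
    {"xyz": [0.08,0,-0.01],"spin": 0},
    {"xyz": [0.08,0,-0.01],"spin": 0},
    {"xyz": [0.07,0,0],"spin": 0},
    {"xyz": [0,0,0],"spin": 0},
  ],
)

```text
time: 17.05
tool_pos: [571.2, -283.2, 221.3]
tcp_rot: [3.142, -0.001, 0.0]
contact_force: [-1.6, 0.7, -2.0]
grip_width: 13.9
finger_force: 30.0
```

```bash
python3 - <<'E'
from h import *
m=[];f=[]
for i in range(3):
    bot.capture("side");o=bot.get_obs();m.append(o["moment"]);f.append(o["contact_force"])
print(o["tool_pos"],np.mean(f,0).round(2),np.mean(m,0).round(3))
E
```

```text
[ 571.04403621 -283.18720046  221.38142707] [-1.15 -0.8  -3.8 ] [0.004 0.377 0.017]
```

>>> jog_arm(
  targets=[
    {"xyz": [-0.08,0,0],"spin": 0},
    {"xyz": [-0.15,0,0],"spin": 0},
    {"xyz": [-0.15,0,0],"spin": 0},
    {"xyz": [-0.1,0,0],"spin": 0},
    {"xyz": [-0.05,0,0],"spin": 0},
    {"xyz": [0,0,0],"spin": 0},
    {"xyz": [0,0,0],"spin": 0},
    {"xyz": [0,0,0],"spin": 0},
    {"xyz": [0,0,0],"spin": 0},
    {"xyz": [0,0,0],"spin": 0},
  ],
)

```text
time: 18.45
tool_pos: [528.4, -283.2, 221.4]
tcp_rot: [-3.142, 0.0, -0.0]
contact_force: [-0.2, -0.0, -2.2]
grip_width: 13.9
finger_force: 30.0
```

```bash
python3 - <<'E'
from h import *
m=[];f=[]
for i in range(4):
    im=bot.capture("side");o=bot.get_obs();m.append(o["moment"]);f.append(o["contact_force"])
print(o["tool_pos"],np.mean(f,0).round(2),np.std(f,0).round(2),np.mean(m,0).round(3))
cv2.imwrite("pics/raw5.png",im)
E
```

```text
[ 528.27723212 -283.24836832  221.50816954] [ 0.32 -0.22 -2.1 ] [0.48 0.7  0.44] [ 0.025  0.003 -0.011]
```

>>> jog_arm(
  targets=[
    {"xyz": [0.15,0,0],"spin": 0},
    {"xyz": [-0.2,0,0],"spin": 0},
    {"xyz": [0.2,0,0],"spin": 0},
    {"xyz": [-0.2,0,0],"spin": 0},
    {"xyz": [0,0,0],"spin": 0},
    {"xyz": [0,0,-0.15],"spin": 0},
    {"xyz": [0,0,-0.35],"spin": 0},
    {"xyz": [0,0,-0.4],"spin": 0},
    {"xyz": [0,0,-0.35],"spin": 0},
    {"xyz": [0,0,-0.15],"spin": 0},
  ],
)

```text
time: 19.9
tool_pos: [525.1, -283.5, 336.1]
tcp_rot: [3.139, -0.004, -0.0]
contact_force: [-0.2, -0.8, -2.1]
grip_width: 13.7
finger_force: 30.0
```

>>> jog_arm(
  targets=[
    {"xyz": [-0.05,-0.3,0],"spin": 0},
    {"xyz": [-0.2,-0.6,0],"spin": 0},
    {"xyz": [-0.25,-0.7,0],"spin": 0},
    {"xyz": [-0.25,-0.7,0],"spin": 0},
    {"xyz": [-0.2,-0.7,0],"spin": 0},
    {"xyz": [-0.15,-0.7,0],"spin": 0},
    {"xyz": [0,-0.7,0],"spin": 0},
    {"xyz": [0,-0.7,0],"spin": 0},
    {"xyz": [0,-0.5,0],"spin": 0},
    {"xyz": [0,-0.2,0],"spin": 0},
  ],
)

```text
time: 21.15
tool_pos: [436.0, 182.7, 333.2]
tcp_rot: [3.142, 0.001, 0.003]
contact_force: [1.0, -0.3, -2.3]
grip_width: 13.9
finger_force: 30.0
```

```bash
python3 - <<'E'
from h import *
m=[];f=[]
im=bot.capture("top");im2=bot.capture("side");o=bot.get_obs();print(o["tool_pos"],o["tcp_rot"],o["contact_force"],o["joint_positions"])
im=np.clip(im.astype(float)*2,0,255).astype(np.uint8);im2=np.clip(im2.astype(float)*1.5,0,255).astype(np.uint8)
a=cv2.resize(im[180:280,345:445],(390,390),interpolation=cv2.INTER_CUBIC);b=cv2.resize(im2[130:390,190:450],(390,390))
cv2.imwrite("pics/p6.png",np.hstack([a,b]))
E
```

```text
[436.25740145 181.66086073 333.20617657] [3.14131378e+00 5.71476926e-04 1.93336841e-03] [-0.56230088 -0.68863531 -1.48417199] [ 2.32284188e-01  1.79781250e-01  1.45227999e+00 -1.41289754e-04
  1.51015147e+00  1.80115567e+00]
```

View pics/p6.png

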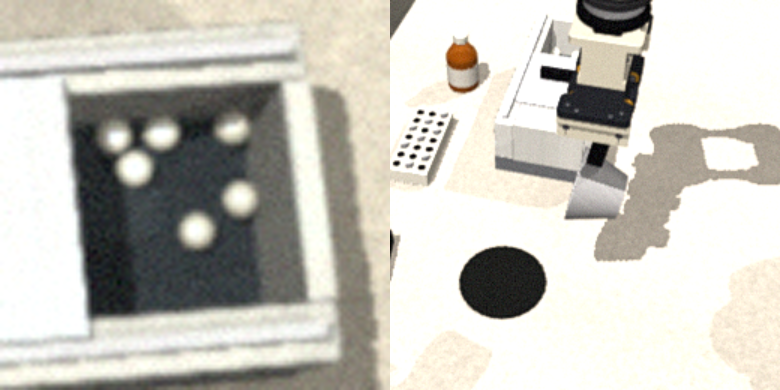

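>>> jog_arm(
  targets=[
    {"xyz": [0.12,-0.04,0.1],"spin": 0},
    {"xyz": [0.25,0,0.25],"spin": 0},
    {"xyz": [0.25,0,0.3],"spin": 0},
    {"xyz": [0.25,0,0.3],"spin": 0},
    {"xyz": [0.25,0,0.3],"spin": 0},
    {"xyz": [0.25,0,0.3],"spin": 0},
    {"xyz": [0.25,0,0.3],"spin": 0},
    {"xyz": [0.12,0,0.18],"spin": 0},
    {"xyz": [0.05,0,0.08],"spin": 0},
    {"xyz": [0,0,0],"spin": 0},
  ],
)

```text
time: 22.5
tool_pos: [579.5, 183.6, 164.7]
tcp_rot: [3.141, 0.0, -0.001]
contact_force: [-0.1, 0.2, -1.9]
grip_width: 13.8
finger_force: 30.0
```

```bash
python3 - <<'E'
from h import *
s=bot.get_calibration("side");im=bot.capture("side");o=bot.get_obs();P=o["tool_pos"]+[0,0,19];print(P,o["tcp_rot"],o["contact_force"])
def pts(th):
    t=np.radians(th);r=[]
    for h,rad in((0,28),(60,48)):
        for k in np.arange(0,2*np.pi,.3):
            a=118+rad*np.cos(k);b=h-46;r.append(P+[a*np.cos(t)+b*np.sin(t),rad*np.sin(k),-a*np.sin(t)+b*np.cos(t)])
    return proj(s,r)
for th in(70,80,85,90):
    q=pts(th);print(th,q.min(0).round(1),q.max(0).round(1))
# cup outline by grey: differs from bench (compare with clear earlier picture raw5)
d=cv2.absdiff(im,cv2.imread("pics/raw5.png")).max(2)>25
x,y=pts(80).mean(0).astype(int)
sub=np.zeros_like(d);sub[y-45:y+60,x-60:x+60]=d[y-45:y+60,x-60:x+60]
for c_ in cont(sub,100):print(cv2.boundingRect(c_))
E
```

```text
[579.57802292 183.83611783 184.30175636] [-3.14153937e+00 -6.79071387e-04 -3.40890367e-04] [-0.2547327  -0.53444398 -2.11799115]
70 [222.3 268.8] [262.1 312.2]
80 [232.8 271.9] [270.5 314.6]
85 [237.8 273.2] [274.8 316.6]
90 [242.5 274.3] [279.2 318.3]
(193, 342, 48, 15)
(193, 267, 19, 72)
(217, 252, 96, 63)
```

>>> jog_arm(
  targets=[
    {"xyz": [0,0,0.2],"spin": 0},
    {"xyz": [-0.18,0,0.1],"spin": 0},
    {"xyz": [-0.2,0,0.05],"spin": 0},
    {"xyz": [-0.2,0,0.03],"spin": 0},
    {"xyz": [-0.21,0,0.03],"spin": 0},
    {"xyz": [-0.16,0,0.06],"spin": 0},
    {"xyz": [-0.16,0,0.05],"spin": 0},
    {"xyz": [-0.15,0,0.09],"spin": 0},
    {"xyz": [-0.14,0,0.08],"spin": 0},
    {"xyz": [0,0,0],"spin": 0},
  ],
)

```text
time: 23.8
tool_pos: [466.4, 184.4, 111.7]
tcp_rot: [-3.141, -0.002, 0.001]
contact_force: [-9.4, -0.7, 19.0]
grip_width: 13.6
finger_force: 30.0
```

```bash
cat > tilt.py <<'E'
from h import *
def tilt(n=3):
    s=bot.get_calibration("side");f=[]
    for i in range(n): im=bot.capture("side");o=bot.get_obs();f.append(np.r_[o["contact_force"],o["moment"]])
    print(o["time"],o["tool_pos"].round(1),np.mean(f,0).round(2));P=o["tool_pos"]+[0,0,19]
    cv2.imwrite("pics/last.png",im);hsv=im.max(2).astype(int)
    yw=o["tcp_rot"][2]
    for th in range(-5,90,5):
        t=np.radians(th);r=[]
        for h,rad in((0,28),(60,48)):
            for k in np.arange(0,2*np.pi,.3):
                a=118+rad*np.cos(k);b=h-46;X=a*np.cos(t)+b*np.sin(t);Y=rad*np.sin(k)
                r.append(P+[X*np.cos(yw)-Y*np.sin(yw),X*np.sin(yw)+Y*np.cos(yw),-a*np.sin(t)+b*np.cos(t)])
        q=proj(s,r);print(th,"rim box",q[21:].min(0).round(),q[21:].max(0).round(),"base box",q[:21].min(0).round(),q[:21].max(0).round()) if th%20==0 else 0
E
python3 -c "
from tilt import *
tilt()
im=cv2.imread('pics/last.png');s=bot.get_calibration('side')
o=bot.get_obs();x,y=proj(s,o['tool_pos']+[90,0,0])[0].astype(int);print(x,y)
cv2.imwrite('pics/v.png',cv2.resize(np.clip(im[y-60:y+90,x-90:x+90]*1.5,0,255).astype(np.uint8),None,fx=3,fy=3))"
```

```text
23.95 [466.6 184.4 111.7] [-9.18 -0.44 19.97 -0.16  1.48 -0.05]
0 rim box [228. 256.] [275. 292.] base box [240. 282.] [266. 302.]
20 rim box [232. 270.] [275. 304.] base box [251. 295.] [276. 315.]
40 rim box [244. 281.] [279. 318.] base box [269. 305.] [289. 326.]
60 rim box [262. 291.] [286. 330.] base box [290. 312.] [304. 335.]
80 rim box [284. 298.] [297. 340.] base box [313. 315.] [321. 340.]
265 286
```

>>> jog_arm(
  targets=[
    {"xyz": [-0.1,0,0],"spin": 0},
    {"xyz": [-0.1,0,0],"spin": 0},
    {"xyz": [-0.1,0,0],"spin": 0},
    {"xyz": [-0.1,0,0],"spin": 0},
    {"xyz": [0,0,0],"spin": 0},
    {"xyz": [0,0,0],"spin": 0},
    {"xyz": [0,0,0],"spin": 0},
    {"xyz": [0,0,0],"spin": 0},
    {"xyz": [0,0,0],"spin": 0},
    {"xyz": [0,0,0],"spin": 0},
  ],
)

```text
time: 25.2
tool_pos: [433.7, 183.9, 109.5]
tcp_rot: [3.141, 0.004, -0.0]
contact_force: [-4.2, -0.5, 8.8]
grip_width: 14.0
finger_force: 30.0
```

```bash
python3 -c "
from tilt import *
tilt()
im=cv2.imread('pics/last.png')
# coarse map around cup: brightness grid
g=im.max(2);print('cols 220..320 step 4');
for y in range(250,346,5): print(y,' '.join('%3d'%g[y-1:y+2,x:x+3].mean() for x in range(220,322,4)))
"
```

```text
25.35 [433.7 183.9 109.5] [-4.07  0.8   9.15  0.05  0.64  0.01]
0 rim box [244. 260.] [291. 296.] base box [255. 285.] [281. 306.]
20 rim box [247. 273.] [290. 308.] base box [266. 298.] [290. 319.]
40 rim box [259. 285.] [294. 321.] base box [283. 309.] [304. 330.]
60 rim box [277. 294.] [301. 334.] base box [305. 315.] [319. 339.]
80 rim box [299. 301.] [312. 344.] base box [328. 318.] [335. 343.]
cols 220..320 step 4
250 205 203 181 176 185 182 181 180 180 180 178 177 177 180 177 180 177 181 174 161 142 135 190 117   9  10
255 197 196 181 179 184 180 179 180 180 180 183 182 179 177 177 174 178 173 173 172 173 183 190 190 151  39
260 198 202 204 204 204 196 190 185 181 185 178 184 177 179 179 175 175 174 173 174 173 144 160 172 181 193
265 201 202 202 202 197 200 202 208 205 202 203 200 187 182 175 174 173 172 171 172 168 182 108 151 149 149
270 199 196 196 204 200 201 197 197 203 203 201 203 200 202 200 197 192 196 189 193 193 188  57 151 148 149
275 194 205 201 196 200 208 198 205 199 202 201 202 198 197 195 201 197 193 191 198 191 125  88 151 148 148
280 200 200 196 197 197 199 
[... 783 characters left out ...]
 105 112 122 122 101 103 101 100 107  98 122 197 173
320 198 200 202 202  45  21  24  24  22  19  19  21  73  75  95  95  93  99 102 104 106 109 110 142 197 131
325 202 201 199 200  99  20  21  22  18  19  19  19  20  19  18  41  68  87  90  97 104 104 121 202 168 116
330 199 200 201 199 178  37  21  19  19  20  19  19  20  19  20  20  20  77 143 118 136 181 194 191 195 192
335 199 198 198 194 178 173  52  17  22  18  18  18  19  22  19  17 103 178 174 196 193 193 193 194 191 190
340 200 198 197 197 175 181 181 164  91  28  21  20  22  47 116 173 170 174 191 195 187 190 191 189 192 189
345 198 200 194 196 181 177 177 187 178 177 181 179 181 176 175 174 190 193 195 196 196 199 192 192 195 191
```

>>> jog_arm(
  targets=[
    {"xyz": [0,0,-0.18],"spin": 0},
    {"xyz": [0.2,0,0],"spin": 0},
    {"xyz": [0.3,0,0],"spin": 0},
    {"xyz": [0.35,0,0],"spin": 0},
    {"xyz": [0.3,0,0],"spin": 0},
    {"xyz": [0.2,0,0],"spin": 0},
    {"xyz": [-0.05,0,0.15],"spin": 0},
    {"xyz": [-0.1,0,0.05],"spin": 0},
    {"xyz": [-0.1,0,0.05],"spin": 0},
    {"xyz": [-0.1,0,0.05],"spin": 0},
  ],
)

```text
time: 26.6
tool_pos: [514.9, 184.1, 100.2]
tcp_rot: [-3.141, -0.001, 0.0]
contact_force: [2.1, 0.2, 2.3]
grip_width: 14.1
finger_force: 30.0
```

>>> jog_arm(
  targets=[
    {"xyz": [-0.1,0,0.05],"spin": 0},
    {"xyz": [-0.1,0,0.05],"spin": 0},
    {"xyz": [-0.1,0,0.06],"spin": 0},
    {"xyz": [-0.09,0,0.06],"spin": 0},
    {"xyz": [-0.09,0,0.07],"spin": 0},
    {"xyz": [0,0,0],"spin": 0},
    {"xyz": [0,0,0],"spin": 0},
    {"xyz": [0,0,0],"spin": 0},
    {"xyz": [0,0,0],"spin": 0},
    {"xyz": [0,0,0],"spin": 0},
  ],
)

```text
time: 27.85
tool_pos: [477.1, 183.9, 76.5]
tcp_rot: [3.141, 0.0, -0.0]
contact_force: [-0.7, 0.0, -1.7]
grip_width: 13.4
finger_force: 30.0
```

```bash
python3 -c "
from tilt import *
tilt()
im=cv2.imread('pics/last.png')
g=im.max(2);print('cols 220..320 step 4');
for y in range(250,346,5): print(y,' '.join('%3d'%g[y-1:y+2,x:x+3].mean() for x in range(220,322,4)))
"
```

```text
28.0 [477.2 183.9  76.6] [-0.46 -0.07 -1.19  0.02  0.2  -0.01]
0 rim box [225. 266.] [270. 302.] base box [236. 291.] [261. 311.]
20 rim box [229. 279.] [270. 313.] base box [247. 303.] [271. 323.]
40 rim box [241. 290.] [274. 326.] base box [265. 313.] [284. 334.]
60 rim box [258. 299.] [281. 338.] base box [285. 320.] [299. 343.]
80 rim box [279. 306.] [292. 348.] base box [308. 323.] [315. 347.]
cols 220..320 step 4
250 203 202 181 178 184 183 182 182 180 182 178 176 178 181 178 182 109  13  33  33  50  60  61  44  27  20
255 198 197 181 180 183 181 178 181 180 179 184 182 181 179 177 174 185  19  15  68  71  68  66  64  27  10
260 199 202 204 204 202 196 191 184 181 185 179 184 179 179 180 177 189 186  63   8  11  11  12  11  36  91
265 202 202 202 203 197 201 204 208 205 202 202 201 189 184 176 176 189 191 184 163 118  64 139 209 213 155
270 200 197 195 204 201 202 198 196 204 203 202 204 199 203 202 193 171 148 150 160 170 196 210 213 215  67
275 194 204 200 198 202 207 199 205 199 202 202 202 200 196 196 201 188 150 149 150 150 150 148 123 121  18
280 200 201 198 198 198 199 1
[... 782 characters left out ...]
  62  68 106 140 145 132 131 137 128 104 113 117 118
320 178 178 180 182  42  22  19  19  45  77  80  80  66  15  22  23  21  21  79 167 126 139 144 116 115 114
325 181 180 178 179  99  21  21  20  21  19  20  16  20  22  26  24  24  19 149 112 113 113 115 120 114 117
330 178 179 180 179 175  38  19  19  20  20  18  20  23  21  22  23  21  90 197 187 175 156 126 111 113 112
335 179 176 177 181 179 177  52  17  19  21  18  22  19  19  18  16 116 200 194 197 195 193 195 194 192 184
340 180 176 176 179 172 182 180 166  89  30  21  20  20  49 126 197 192 194 193 197 188 192 191 191 192 191
345 196 180 173 174 183 177 180 180 179 177 180 180 180 177 177 182 200 196 197 198 196 199 192 192 196 191
```

>>> jog_arm(
  targets=[
    {"xyz": [-0.06,0,0.06],"spin": 0},
    {"xyz": [-0.06,0,0.06],"spin": 0},
    {"xyz": [-0.05,0,0.06],"spin": 0},
    {"xyz": [-0.05,0,0.07],"spin": 0},
    {"xyz": [-0.05,0,0.07],"spin": 0},
    {"xyz": [-0.04,0,0.08],"spin": 0},
    {"xyz": [-0.03,0,0.08],"spin": 0},
    {"xyz": [-0.02,0,0.07],"spin": 0},
    {"xyz": [0,0,0],"spin": 0},
    {"xyz": [0,0,0],"spin": 0},
  ],
)

```text
time: 29.25
tool_pos: [448.1, 183.9, 32.5]
tcp_rot: [3.141, 0.001, -0.0]
contact_force: [-1.5, -0.8, -0.8]
grip_width: 13.9
finger_force: 30.0
```

```bash
python3 -c "
from tilt import *
tilt()
im=cv2.imread('pics/last.png')
g=im.max(2);print('cols 220..320 step 4');
for y in range(265,346,5): print(y,' '.join('%3d'%g[y-1:y+2,x:x+3].mean() for x in range(220,322,4)))
"
```

```text
29.4 [448.3 183.9  32.6] [-0.39 -0.14 -1.72  0.04  0.2   0.01]
0 rim box [239. 282.] [284. 317.] base box [249. 305.] [274. 326.]
20 rim box [242. 294.] [283. 328.] base box [260. 318.] [283. 338.]
40 rim box [254. 305.] [287. 340.] base box [277. 327.] [296. 348.]
60 rim box [271. 314.] [294. 352.] base box [297. 334.] [311. 356.]
80 rim box [291. 320.] [304. 361.] base box [319. 337.] [326. 361.]
cols 220..320 step 4
265 201 203 203 202 198 203 203 209 206 203 205 200 190 184 176 176 174 175 173 175  21  47 104 123 115 111
270 201 197 196 205 202 201 200 197 203 204 202 203 200 202 201 199 194 196 190 198  32  23  35  34  48  49
275 194 205 201 199 203 208 200 205 200 201 202 202 200 197 196 202 197 196 192 189 170  15  16  48  77  80
280 202 201 197 200 199 199 199 201 202 201 204 203 202 201 201 200 204 201 198 186 189 190  27  10  13  10
285 203 197 204 199 199 205 202 199 192 155 131 134 136 143 172 197 203 197 198 162 180 190 193 190 174 153
290 198 201 200 206 198 203 197 157 110 119 126 127 133 131 128 124 180 202 201 203  99 149 148 148 158 172
295 199 200 200 202 200 199 1
[... 458 characters left out ...]
 133 114  44  12  14  29  29  30  29  30  29  34  35
320 199 185 181 181  42  21  21  20  28  69  72  70  68  59  51   8  13  23  36  33  36  32  32  34  32  33
325 201 180 179 179  97  19  21  21  19  24  59  70  61  37  18  21  18 113  73  39  25  30  32  36  63  39
330 196 179 182 179 176  38  19  20  20  22  21  19  18  19  21  19  18  95 142 143 136 141 132  99  60  34
335 201 176 178 183 180 175  53  19  21  18  19  18  21  20  18  15 103 179 173 175 160 102 122 139 150 115
340 202 188 176 180 174 183 181 168  91  31  20  19  20  50 118 174 171 174 174 176 162 135 106  96 111 111
345 201 201 195 184 186 179 178 180 179 179 182 181 182 179 177 176 178 174 176 179 188 197 193 194 198 187
```

>>> jog_arm(
  targets=[
    {"xyz": [0,0,0.02],"spin": 0},
    {"xyz": [0,0,0.02],"spin": 0},
    {"xyz": [0,0,0],"spin": 0},
    {"xyz": [0,0,0],"spin": 0},
    {"xyz": [0,0,0],"spin": 0},
    {"xyz": [0,0,0],"spin": 0},
    {"xyz": [0,0,0],"spin": 0},
    {"xyz": [0,0,0],"spin": 0},
    {"xyz": [0,0,0],"spin": 0},
    {"xyz": [0,0,0],"spin": 0},
  ],
)

```text
time: 30.65
tool_pos: [448.1, 184.0, 29.7]
tcp_rot: [3.141, 0.0, -0.0]
contact_force: [-3.9, -0.3, 5.9]
grip_width: 13.7
finger_force: 30.0
```

>>> jog_arm(
  targets=[
    {"xyz": [0,0,0],"spin": 0},
    {"xyz": [0,0,0],"spin": 0},
    {"xyz": [0,0,0],"spin": 0},
    {"xyz": [0,0,0],"spin": 0},
    {"xyz": [0,0,0],"spin": 0},
    {"xyz": [0,0,0],"spin": 0},
    {"xyz": [0,0,0],"spin": 0},
    {"xyz": [0,0,0],"spin": 0},
    {"xyz": [0,0,0],"spin": 0},
    {"xyz": [0,0,0],"spin": 0},
  ],
  gripper=60,
)

```text
time: 31.9
tool_pos: [448.4, 184.0, 29.5]
tcp_rot: [3.142, -0.0, -0.0]
contact_force: [-0.0, -0.9, -0.6]
grip_width: 55.1
finger_force: 0.0
```

>>> jog_arm(
  targets=[
    {"xyz": [0,0,-0.1],"spin": 0},
    {"xyz": [0,0,-0.4],"spin": 0},
    {"xyz": [0,0,-0.6],"spin": 0},
    {"xyz": [0,0,-0.6],"spin": 0},
    {"xyz": [0,0,-0.6],"spin": 0},
    {"xyz": [0,0,-0.3],"spin": 0},
    {"xyz": [0,0.4,0],"spin": 0},
    {"xyz": [0,0.7,0],"spin": 0},
    {"xyz": [0,0.7,0],"spin": 0},
    {"xyz": [0,0.4,0],"spin": 0},
  ],
  gripper=0,
)

```text
time: 33.15
tool_pos: [448.0, 5.8, 238.2]
tcp_rot: [3.141, -0.001, -0.002]
contact_force: [-0.1, 0.4, -0.1]
grip_width: 0.6
finger_force: 0.0
```

```bash
python3 - <<'E'
from h import *
o=bot.get_obs();print(o["time"],o["tool_pos"],o["grip_width"],o["joint_positions"])
im=bot.capture("top");c=bot.get_calibration("top");g=im.max(2);cv2.imwrite("pics/top7.png",im)
m=g<40;m[:170]=0;m[330:]=0;m[:,:100]=0;m[:,220:]=0
hm=m.copy();hm[:278]=0
for q in cont(hm,40):
    w=cast(c,q.reshape(-1,2),56)[:,:2].astype(np.float32);r=cv2.minAreaRect(w);print("handle",cv2.boundingRect(q),cv2.boxPoints(r).round(1).tolist())
d0=cv2.imread("pics/top0.png").max(2)
for t,z in(("now",g),("start",d0)):
    print(t)
    for y in range(214,318,6): print(y,' '.join('%3d'%z[y-1:y+2,x:x+3].mean() for x in range(132,212,4)))
E
```

```text
33.15 [447.96032138   5.84768013 238.15489097] 0.6110676493716842 [-1.58021795e-01  1.89990036e-01  1.70140465e+00 -4.37127696e-04
  1.24938427e+00  1.41469522e+00]
handle (162, 278, 42, 40) [[384.6000061035156, 173.0], [426.1000061035156, 107.0999984741211], [486.79998779296875, 145.3000030517578], [445.29998779296875, 211.1999969482422]]
now
214 114 112 100 102 102 103 103 104 103 106 103 105 104  99 103 105 103 116 115 116
220 103 102 104 103 102  97  60  35  37  29  14  13  32  93 110 116 107 117 116 118
226 100 101 102 101  68  39  30  31  35  39  43  45  44  38  25  58  86  93  96 105
232 104 103 101  63  37  37  38  38  37  44  55  56  53  39  33  46  46  48  44  44
238 105 103  84  39  35  36  38  44  59  62  64  62  55  35  48  58  59  58  56  57
244 114 106  71  33  33  34  40  52  58  58  69  67  53  38  60  67  65  67  64  64
250 112 114  64  35  30  30  34  47  39  70  74  71  48  47  69  72  72  72  71  71
256 117 116  92  52  30  26  23  23  48  82  82  73  45  59  77  78  78  76  76  75
262 114 114 116  61  27  52  35  23  59  86  86  71  42  68  85  84  84  83  83  8
[... 1575 characters left out ...]
  17  57  73 101 108 108 105
274  96  92  92  93  89  86  12   9  45  35  31  44  74 102 107 107 108 110 108 107
280  94  92  92  95  93  80  11  19 101  99  60  61  84 104 107 109 108 105 108 109
286  94  93  94  92  92  64  11  37 105 102  59  62  95 104 109 109 107 109 106 108
292  90  92  92  92  92  54   9  43 102  89  60  62 102 106 108 106 109 109 109 109
298  93  93  91  95  92  41   7  59  96  77  59  62 103 106 107 108 106 106 106 112
304  93  93  90  91  90  29   6  68  90  72  60  64 103 106 106 105 105 109 108 105
310  92  88  93  89  92  23   9  76  91  56  58  64 104 103 106 104 107 109 109 106
316  89  93  94  89  91  90  87  91  90  80  65  67  95 106 108 109 106 105 108 108
```

>>> jog_arm(
  targets=[
    {"xyz": [0.3,0.4,0],"spin": 0},
    {"xyz": [0.3,0.4,0],"spin": 0},
    {"xyz": [0.3,0.4,0],"spin": 0},
    {"xyz": [0.3,0.37,0],"spin": 0},
    {"xyz": [0,0,0],"spin": 0},
    {"xyz": [0,0,0.35],"spin": 0},
    {"xyz": [0,0,0.4],"spin": 0},
    {"xyz": [0,0,0.35],"spin": 0},
    {"xyz": [0,0,0.25],"spin": 0},
    {"xyz": [0,0,0.05],"spin": 0},
  ],
)

```text
time: 34.45
tool_pos: [543.1, -116.4, 124.8]
tcp_rot: [-3.141, 0.003, 0.001]
contact_force: [0.2, 0.0, 0.4]
grip_width: 0.5
finger_force: 0.0
```

>>> jog_arm(
  targets=[
    {"xyz": [0,0.15,0],"spin": 0},
    {"xyz": [0,0.2,0],"spin": 0},
    {"xyz": [0,0.2,0],"spin": 0},
    {"xyz": [0,0.2,0],"spin": 0},
    {"xyz": [0,0.2,0],"spin": 0},
    {"xyz": [0,0.2,0],"spin": 0},
    {"xyz": [0,0.2,0],"spin": 0},
    {"xyz": [0,0.2,0],"spin": 0},
    {"xyz": [0,0.1,0],"spin": 0},
    {"xyz": [0,0,0],"spin": 0},
  ],
)

```text
time: 35.7
tool_pos: [543.9, -250.5, 125.2]
tcp_rot: [3.141, 0.001, -0.001]
contact_force: [-0.5, -0.5, 0.0]
grip_width: 0.2
finger_force: 0.0
```

>>> jog_arm(
  targets=[
    {"xyz": [0,0.05,0],"spin": 0},
    {"xyz": [0,0.05,0],"spin": 0},
    {"xyz": [0,0.025,0],"spin": 0},
    {"xyz": [0,0.025,0],"spin": 0},
    {"xyz": [0,0,0],"spin": 0},
    {"xyz": [0,0,0],"spin": 0},
    {"xyz": [0,0,0],"spin": 0},
    {"xyz": [0,0,0],"spin": 0},
    {"xyz": [0,0,0],"spin": 0},
    {"xyz": [0,0,0],"spin": 0},
  ],
)

```text
time: 36.95
tool_pos: [544.0, -261.1, 125.3]
tcp_rot: [-3.141, 0.001, -0.0]
contact_force: [-0.4, 5.6, -0.6]
grip_width: 0.2
finger_force: 2.5
```

```bash
python3 - <<'E'
from h import *
o=bot.get_obs();print(o["time"],o["tool_pos"],o["contact_force"])
im=bot.capture("side");c=bot.get_calibration("side");cv2.imwrite("pics/side8.png",im);g=im.max(2)
x,y=proj(c,[544,-283,141])[0].astype(int);print(x,y,proj(c,[[504,-278,141],[584,-278,141],[504,-272,117],[584,-272,117]]))
for r in range(y-12,y+16,2): print(r,' '.join('%3d'%v for v in g[r,x-36:x+36:3]))
E
```

```text
36.95 [ 544.01551422 -261.10462264  125.2866813 ] [-0.41318701  5.59905122 -0.60523194]
315 148 [[329.74523709 152.14154111]
 [300.53555038 147.85065888]
 [328.72065426 160.67535913]
 [299.77815842 156.32700318]]
136 189 192 191 195 199 198 115  25  27  35  23  26  23  26  32  22  15 190 189 186 187 189 182 197
138 192 190 187 193 192 182  13  27  25  20  21  29  31  32  30  40  17 192 188 186 188 189 193 172
140 197 195 193 183 203  83  45  31  27  31  19  33  29  25  31  76  46 181 189 185 188 187 192 106
142 190 191 194 188 206  43  35  36  37  28  32  32  34  34  32  52  96 185 187 187 186 189 112 110
144 190 191 190 187 192  58  22  13  22  27  31  34  77  32  38  30 110 140 150 176 173 108 111 102
146 194 189 191 181 172 140  60  56  38  13  21  21  15  33  32  79 124 121 121 115 118 126 200 115
148 195 190 180 178 121 135 129 143 119 122  82  62  46  32  18  89 127 119 124 125 132 142 188 201
150 193 193 189 182 141 150  28  97 101 113 127 132 119 119 117  23  18 113 123 121 145 156 149 195
152 186 195 177 171 192 151 104 147 118 118  95  91  99  95 121  17   1 122 118 120 116 200 145 198
154 192 148 180 115 182 168 142 132 141 144 148 147 133  62 111  19  12 118 124 119 134 207 140 181
156 190 175 179 100 181 184 181 174 178 147 133 137 139 142 142  13   4 117 116 158 186 206 193 164
158 188 172 202 156 181 177 178 184 177 180  74  74  87 115 133  62  62 122 141 207 185 199 205 105
160 184 175 166 194 189 179 186 178 173 173  93  94  96  99  89 110 120 128 177 203 135 175 206  82
162 170 181 124 179 187 182 178 177 174  98  94  92 121 116 115 112 114 148 206 205 164 149 196  85
```

>>> jog_arm(
  targets=[
    {"xyz": [0,0.025,0],"spin": 0},
    {"xyz": [0,0.025,0],"spin": 0},
    {"xyz": [0,0,0],"spin": 0},
    {"xyz": [0,0,0],"spin": 0},
    {"xyz": [0,0,0],"spin": 0},
    {"xyz": [0,0,0],"spin": 0},
    {"xyz": [0,0,0],"spin": 0},
    {"xyz": [0,0,0],"spin": 0},
    {"xyz": [0,0,0],"spin": 0},
    {"xyz": [0,0,0],"spin": 0},
  ],
)

```text
time: 38.25
tool_pos: [543.9, -261.3, 125.3]
tcp_rot: [-3.135, 0.002, 0.001]
contact_force: [-1.1, 18.4, 3.1]
grip_width: 0.4
finger_force: 9.2
```

>>> jog_arm(
  targets=[
    {"xyz": [0,-0.2,0],"spin": 0},
    {"xyz": [0,0,-0.5],"spin": 0},
    {"xyz": [0,0,-0.6],"spin": 0},
    {"xyz": [0,0,-0.6],"spin": 0},
    {"xyz": [-0.4,0.4,0],"spin": 0},
    {"xyz": [-0.5,0.5,0],"spin": 0},
    {"xyz": [-0.5,0.5,0],"spin": 0},
    {"xyz": [-0.5,0.5,0],"spin": 0},
    {"xyz": [-0.3,0.3,0],"spin": 0},
    {"xyz": [0,0,0],"spin": 0},
  ],
)

```text
time: 39.5
tool_pos: [366.5, -428.1, 262.0]
tcp_rot: [3.139, -0.0, -0.004]
contact_force: [-0.6, 0.9, 0.4]
grip_width: 0.3
finger_force: 0.0
```

```bash
python3 - <<'E'
from h import *
o=bot.get_obs();print(o["time"],o["tool_pos"],o["contact_force"])
im=bot.capture("top");c=bot.get_calibration("top");g=im.max(2);cv2.imwrite("pics/top9.png",im)
m=g<40;m[:205]=0;m[265:]=0;m[:,:300]=0;m[:,430:]=0
for q in cont(m,60): print("dark",cv2.minAreaRect(cast(c,q.reshape(-1,2),141)[:,:2].astype(np.float32)))
hm=g<40;hm[:278]=0;hm[330:]=0;hm[:,:130]=0;hm[:,200:]=0
for q in cont(hm,40): print("handle",cv2.boxPoints(cv2.minAreaRect(cast(c,q.reshape(-1,2),60)[:,:2].astype(np.float32))).round(1).tolist())
for y in range(214,318,5): print(y,' '.join('%3d'%g[y-1:y+2,x:x+3].mean() for x in range(132,212,4)))
s=bot.get_calibration("side");im=bot.capture("side");z=im.max(2);print("side; model upright at 557,185:")
k=np.arange(0,6.3,.3)
for h,r in((4,28),(64,48)):
    q=proj(s,np.c_[557+r*np.cos(k),185+r*np.sin(k),0*k+h]);print(q.min(0),q.max(0))
for y in range(280,346,4): print(y,' '.join('%3d'%z[y-1:y+2,x:x+3].mean() for x in range(224,340,4)))
E
```

```text
39.5 [ 366.51776979 -428.05148937  262.02399138] [-0.56415471  0.90473597  0.44545468]
dark ((543.7257690429688, -280.0213623046875), (79.23153686523438, 14.754618644714355), 0.603035569190979)
handle [[415.3999938964844, 189.6999969482422], [415.3999938964844, 174.1999969482422], [483.79998779296875, 174.5], [483.70001220703125, 190.0]]
214  92  92  89  93  92  93  91  94  92  94  94  94  94  88  92  96  91  92  91  91
219  90  91  93  93  93  91  71  36  22  15  10  21  49  86  89  95  92  91  92  97
224  92  92  92  92  76  48  33  30  32  36  45  32   5   9  47  94  99 107 106 106
229  92  88  90  77  34  24  24  25  29  33  36  41  42   8   9  47 109 103 103 105
234  91  90  90  40  23  25  24  25  27  45  42  40  47  27   4   4  69 106 106 108
239  93  92  70  26  23  23  27  41  65  80  70  65  45  41   8   4  30  71 105 109
244  91  93  60  22  21  29  35  48  81  73  72  73  53  47   8   6  17  62  91 105
249  89  89  50  24  21  26  34  56  72  72  71  72  50  38   6   5  25  61  74 105
254  90  91  60  37  22  21  22  46  72  73  72  63  54   9   5   4  42  60  72 102
259 
[... 2487 characters left out ...]
  17  18  18  16  35  64  64  60  46  17  20  22  21 113 183 178 179 184 192 179 169 146 116 125 182
328 165 166 167 149  17  15  21  17  19  17  21  20  16  16  18  21  25 182 181 183 184 179 182 183 184 187 181 185 187
332 164 170 168 167  93  15  19  18  18  19  19  17  16  19  19  19 140 169 170 181 180 183 184 179 181 183 175 182 182
336 166 166 170 166 167  92  17  18  19  18  17  21  21  19  25 135 165 161 163 162 160 162 168 179 180 181 184 179 185
340 164 163 167 163 171 169 154  83  29  17  20  19  49 121 183 176 175 168 164 155 159 158 166 181 179 176 178 184 181
344 166 164 164 170 166 167 167 169 166 170 163 190 186 183 183 186 181 184 184 180 182 177 181 182 178 175 179 182 179
```

```bash
python3 -c "
from plant import bot
print(bot.close_job())"
```

```text
the job is handed in; nothing more can be done
None
```

I handed the job in at about 39.6 s, with no verdict returned: all six balls are in the chamber, the cup stands upright about 4 mm from the mat's centre, the lid is pushed to its end stop, and the bottle, rack and slide box were not touched.

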